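Check the temperature of a sloping cold plate with a sprung contact probe

TASK

Start the cold plate's temperature check: turn the knob on the control box clockwise as far as it goes, then let go so that it springs back. Then lift the probe thermometer out of its stand and hold its sprung tip on the round check disc of the sloping plate (not on a square fixing pad), square to the plate's surface and pressed gently so that the tip is about half pushed in. Finish while still holding it there with the gripper; leave the jar and the ring cutter where they stand.

Things in the scene. Friction and masses are not known exactly. Their poses are not given: they have to be found in the camera images.
- control_box: Fixed aluminium box, 110 (x) by 120 (y) by 55 mm high, with a grey face plate on top (its top 56 mm above the table) and the black knob in the middle of it. Origin: centre of its underside; z up. It stands to the robot's right, at either of two places (the probe's stand has the other).
- knob_grip (a point): Point on the knob's upright axis, 30 mm above the face plate, 10 mm below the knob's top. The knob is a black upright bar 46 mm long (its x, along the box's x at rest), 14 mm thick (y) and 35 mm high, on a round skirt of 52 mm diameter, 5 mm high. The point turns with the knob.
- knob (a joint): Turning angle of the knob in rad: 0 at rest, growing clockwise seen from above, to a hard stop at 1.2. A spring turns it back to 0 as soon as it is let go (it takes about 0.05 N m to start and 0.15 N m at the stop).
- stand: Fixed grey plastic block, 70 by 70 by 70 mm, with an upright through hole of 23 mm diameter in the middle of its top, from which the probe's black handle sticks up. Origin: centre of its underside.
- probe: Loose probe thermometer, 150 mm, 0.14 kg, hanging upright in the stand. z: from tip to handle; origin: end of the free tip, 10 mm above the table at first. Along z: tip foot, 14 mm diameter (0-5 mm), on a thin rod; stem, 16 mm (24-60); flange, 42 mm (60-66), resting on the stand; black handle 30 (x) by 22 mm (y) (66-150). Balance point about 95 mm from the origin.
- tip_end (a point): Centre of the flat end of the probe's sprung tip; it moves with the tip along the probe's z. It coincides with the origin of probe while the tip is not pushed in.
- tip (a joint): How far the sprung tip is pushed into the probe, in m: 0 free, 0.014 fully in. The spring starts to yield at 2 N and grows by 0.4 N per mm (4.8 N half-way in, 7.6 N fully in).
- cold_plate: Fixed dark steel plate, 220 (up the slope) by 260 (y) by 12 mm, on feet, sloping 0.35 rad (20 degrees); low edge (34 mm high) at its own -x side, roughly towards the robot, high edge 110 mm. On it: above the middle a fixed white tray with three macarons, 30 mm high; in three corners square steel pads of 26 mm, 3 mm thick. Origin: on the table under its middle; z up.
- check_disc: The marked spot: a plain round steel disc, 32 mm in diameter and 3 mm thick, fixed on the plate's surface, about 30 mm down the slope from its middle and 40 mm to its -y side. Origin: centre of its underside; z points out of the plate, square to its surface; x points up the slope.
- disc_top (a point): Centre of the upper face of the check disc (its axes as check_disc).
- jar: Loose bystander: amber glass jar with steel lid, 64 mm diameter, 85 mm high. Origin: centre of its underside.
- cutter: Loose bystander: plain steel ring cutter, 72 mm diameter, 45 mm high. Origin: centre of its underside.

How it is judged (in metres and radians):
On the way, in this order (a step that is already met when the one before it is completed fails the run):
1. the knob is turned clockwise to its stop (value of joint knob above 1.12 rad), for 0.1 s.
2. the knob is let go and has sprung back (value of joint knob below 0.1 rad and contact force between the fingers and control_box below 0.1 N), for 0.2 s.
3. the probe is lifted out of its stand in the gripper (height (world z) of tip_end above 0.072 m and contact force between the fingers and probe above 1 N and contact force between probe and stand below 0.05 N), for 0.1 s.
At the end, for the whole second after the job is handed in: Gripper still holds the probe: tip centre within 10 mm of the disc centre, axis within 10 degrees of square to the plate, tip pushed in 2 to 12.5 mm, pressing the disc with 1 to 9 N, still and clear of the stand; knob back below 0.1 rad; bystanders within 30 mm of their start (distance between tip_end and disc_top below 0.01 m and angle between the z axis of probe and the z axis of check_disc, either way round below 0.17 rad and angle between probe's own z axis and vertical below 1 rad and contact force between probe and check_disc between 1 and 9 N and value of joint tip between 0.002 and 0.0125 m and contact force between the fingers and probe above 2 N and contact force between probe and stand below 0.05 N and linear speed of probe below 0.03 m/s and value of joint knob below 0.1 rad and distance of each of jar, cutter from where it was at the start of the episode below 0.03 m); the arm keeps its last pose, push and grip.
It fails at once if the probe is pressed hard (over 20 N) on the plate (contact force between probe and cold_plate above 20 N).
It fails at once if a bystander is pushed away by more than 30 mm (distance of any of jar, cutter from where it was at the start of the episode above 0.03 m).
It also fails if it takes over 53 s, if anything falls off the work surface, if the arm or the gripper's body presses on something with over 40 N, if the wrist force passes 120 N, or if a joint passes its speed limit or range.

ROBOT

A 6-joint arm with a two-finger parallel gripper is mounted at the origin on the work surface. World frame = base frame: x ahead of the robot, y to its left, z up, the work surface at z = 0. Lengths are in m, angles in degrees, forces in N, time in s.
With the tool pointing down it reaches from about 0.35 to 0.875 m from the base axis. Payload 4.2 kg.
Tool frame: the origin (TCP) lies at the very end of the fingers, on their centre line; the grasp point (between the pads) lies 19 mm behind it; z points along the fingers, y is the line along which they close (so a half turn about z gives the same grasp; the last joint's range is limited). The gripper opens to 87 mm and grips with 3 to 60 N. Pads are 19 mm wide; open, the fingers measure 117 mm over their backs; the gripper's body (75 mm by 190 mm) begins 51 mm behind the grasp point.
Start: joints at [81.91, 22.042, 0.453, 0, -68.411, -14.817], TCP at [0.243, 0.576, 0.223] pointing down, gripper open.
Joint ranges: [-179.83, 179.83], [-69.29, 118.12], [-61.27, 80.66], [-181.25, 117.63], [-171.15, -9.14], [-177.46, 177.46]. Speed limits (degrees/s): [159.86, 159.86, 180, 180, 180, 180].

INTERFACE

Orientations are given as a 3x3 rotation matrix whose columns are the frame's x, y, z axes.
In Python, from station import * gives the robot as it stands.
- The arm moves only by the shell command python3 -m pendant 'ROWS'. ROWS is JSON, a list of rows, each an object of numbers: "x", "y", "z": the shift along the world's x, y, z normalised to -1 to 1, where 1 is 250 mm; "rx", "ry", "rz": the turn, a rotation vector about the world's x, y, z normalised to -1 to 1, where 1 is 180 degrees; "claw": the opening, from 0 (shut) to 1 (fully open). A call has exactly 8 rows; each row is the pose to reach, as a shift and turn from the pose commanded when the call began, turning the shorter way round; what a row does not reach only later rows make up. A row lasts 1/8 s, in which the tool goes at most 62.5 mm and 10.7 degrees, less where a joint would pass 70% of its speed; a pose out of reach is approached as far as the arm can. A call with a number of a shift or a turn outside -1 to 1 is refused whole. A call with a gripper value outside its range is refused whole. The fingers move at their own pace and stop on an object; the grip force is fixed at half the most. Time passes only in rows, so rows that repeat a pose let the fingers close, or fill a call up. It gives the time, the measured TCP pose, the force, the opening and the grip force at its end, in the units of the state.
- sense(): the state, without advancing time (a new reading comes with each control period).
- capture(name): name is "scene" or "top" or "wrist"; returns a dict with "color" (400x640x3 uint8, red, green, blue), "mtx" (3x3 intrinsics, pixels), "world_to_cam" (4x4, takes a point from world to camera coordinates). Camera axes: x right, y up, looking along -z (the intrinsics and any distortion apply to the point x, -y, -z); pixel columns grow to the right and rows downward; lengths in m; the calibration is good to about 2 mm. A picture is of the moment at which its call begins. There is no depth.
- finish_job(): hands the job in; it is judged then, once.
Trained networks look in a picture, given as the dict that the camera call returned (one of the last four; its "shot" number tells which), for a name from the list of things; names that differ only in an ending like _2 or _b are one class to them, and where a whole thing is asked for, a point or a joint stands for the part that bears it (a point fixed in the world has none). Each returns a list of dicts, best first, with "conf" (0 to 1); they miss things now and then, are a little off and sometimes report something else, mostly with a low value. They report only what shows in the picture. A call takes as long as a camera call.
- search_frame(picture, label): "centre" ([column, row] in pixels, amid what is visible of it).
- regions_of(picture, label): "region" (400x640 bool, what is visible of it) and "centre" ([column, row] in pixels, amid what is visible of it).
The state is a dict: "time_s": time; "joints": joint angles; "joint_velocities": joint speeds; "effort": joint torques, N m; "tcp_pos": TCP position; "ee_rot": TCP orientation; "wrist_force": force on the tool from outside, world axes, zero at the start; "moment": the same for the moment, N m; "gripper_width": opening from 0.0 (shut) to 1.0 (fully open); "gripper_force": force on a finger pad.
Only numpy, scipy, OpenCV 4.12 (cv2) and the standard library are available. Lean on these libraries where they do the work, as an engineer would, in place of code of your own. Each camera call takes 0.05 s, during which the arm holds its last target. There are 200 camera calls.

## Working session

There is one attempt and no reset: what is moved stays moved. The work goes in short steps, Python scripts to look and compute and a shell command to move; the robot and the scene stay as the last step left them, time stands still between calls to the robot, and variables do not carry over. Pictures are saved under pics/ and viewed, at most 13 in all, crops included, and the job is handed in when it is done.

```bash
mkdir -p pics; ls
python3 - <<'E'
from station import *
import cv2,numpy as np
s=sense();print(s['time_s'],s['tcp_pos'],np.round(s['ee_rot'],3).tolist())
P={}
for n in ['scene','top']:
    c=capture(n);P[n]=c
    im=c['color'][:,:,::-1].copy()
    for l in ['control_box','knob_grip','stand','probe','cold_plate','check_disc','jar','cutter']:
        for r in search_frame(c,l)[:3]:
            print(n,l,np.round(r['centre'],1),round(r['conf'],2))
    cv2.imwrite(f'pics/{n}0.png',im)
    print(np.round(c['mtx'],1).tolist(),np.round(c['world_to_cam'],4).tolist(), [k for k in c])
E
```

```text
pics
0.0 [0.24301085 0.57513962 0.22145814] [[0.921, -0.389, -0.001], [-0.389, -0.921, -0.002], [0.0, 0.002, -1.0]]
scene control_box [158.9 256.9] 0.95
scene knob_grip [149.8 235.1] 0.62
scene stand [266.5 209.9] 0.62
scene stand [152.1 240.8] 0.57
scene probe [260.2 177.5] 0.76
scene cold_plate [415.9 171.5] 0.93
scene check_disc [387.9 156.6] 0.38
scene jar [351.6 267.8] 0.85
scene cutter [245.9 289.1] 0.9
[[372.3, 0.0, 322.3], [0.0, 372.3, 204.5], [0.0, 0.0, 1.0]] [[0.5925, 0.8053, -0.0221, -0.3024], [-0.4849, 0.3784, 0.7885, 0.2549], [0.6433, -0.4564, 0.6147, -1.208], [0.0, 0.0, 0.0, 1.0]] ['color', 'mtx', 'world_to_cam', 'shot']
top control_box [444.  249.7] 0.76
top control_box [448.2 244.8] 0.31
top knob_grip [448.4 243.9] 0.7
top stand [344.3 247.1] 0.61
top probe [349.6 243.1] 0.55
top cold_plate [205.4 206.8] 0.95
top cold_plate [350.9 241.7] 0.27
top check_disc [219.1 223.7] 0.54
top check_disc [410.5 165.7] 0.2
top jar [338.6 145.3] 0.64
top cutter [397.7 164.3] 0.74
[[427.8, 0.0, 315.1], [0.0, 427.8, 201.7], [0.0, 0.0, 1.0]] [[0.0073, -0.9998, -0.0203, -0.0524], [0.9874, 0.004, 0.1581, -0.5908], [-0.158, -0.0212, 0.9872, -1.0148], [0.0, 0.0, 0.0, 1.0]] ['color', 'mtx', 'world_to_cam', 'shot']
```

View pics/top0.png

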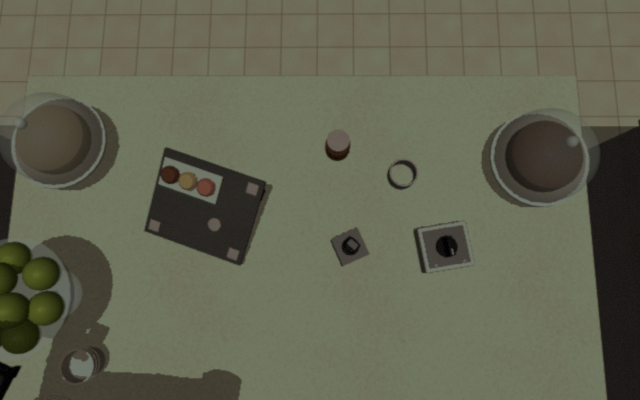

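View pics/scene0.png

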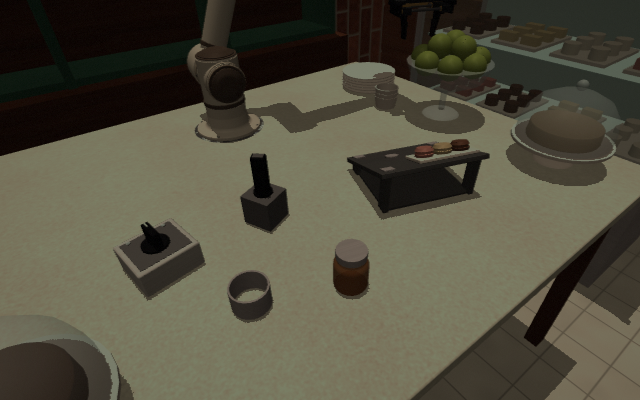

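The top view shows the box at (445,247), the stand at (350,245), the plate with its round disc at (214,224), the jar at (338,145) and the cutter at (402,174). The scene view agrees. Next I measure them.

```bash
cat > h.py <<'E'
from station import *
import cv2,numpy as np
np.set_printoptions(precision=4,suppress=True)
def ray(c,p):
    M=np.array(c['world_to_cam']);R,t=M[:3,:3],M[:3,3];K=np.array(c['mtx'])
    d=np.linalg.inv(K)@[p[0],p[1],1];d=R.T@[d[0],-d[1],-d[2]]
    return -R.T@t,d/np.linalg.norm(d)
def onz(c,p,z):
    o,d=ray(c,p);return o+d*(z-o[2])/d[2]
def proj(c,X):
    M=np.array(c['world_to_cam']);q=M[:3,:3]@np.asarray(X)+M[:3,3];k=np.array(c['mtx'])@[q[0],-q[1],-q[2]];return k[:2]/k[2]
def tri(*cps):
    A=np.zeros((3,3));b=np.zeros(3)
    for c,p in cps:
        o,d=ray(c,p);Q=np.eye(3)-np.outer(d,d);A+=Q;b+=Q@o
    return np.linalg.solve(A,b)
def best(c,l):
    r=regions_of(c,l);return r[0] if r else None
E
python3 - <<'E'
from h import *
t=capture('top');s=capture('scene')
for l in ['control_box','stand','cold_plate','check_disc','knob_grip','probe']:
    r=best(t,l)
    if r is None: print(l,'none');continue
    m=r['region'].astype(np.uint8)
    rect=cv2.minAreaRect(cv2.findNonZero(m)); bp=cv2.boxPoints(rect)
    z={'control_box':.056,'stand':.07,'check_disc':.07,'cold_plate':.07,'knob_grip':.08,'probe':.15}[l]
    print(l,round(r['conf'],2),m.sum(),r['centre'],bp.tolist(),'\n',onz(t,r['centre'],z),[onz(t,p,z)[:2].tolist() for p in bp])
d=[best(c,'check_disc') for c in (t,s)]
print([ (x['conf'],x['centre']) for x in d])
print(tri((t,d[0]['centre']),(s,d[1]['centre'])))
for l,z in (('jar',.05),('cutter',.03)): print(l,onz(t,search_frame(t,l)[0]['centre'],z))
for n,p in dict(padR=(252,188),padB=(233,253),padL=(153,226),disc=(214,224)).items():print(n,onz(t,p,.07))
E
```

```text
control_box 0.58 2523 [442.9, 247.1] [[411.5769348144531, 228.88461303710938], [465.8077087402344, 218.0384521484375], [475.1153869628906, 264.576904296875], [420.8846130371094, 275.4230651855469]] 
 [ 0.4805 -0.3571  0.056 ] [[0.5239471591635225, -0.2834317239718606], [0.5510393542042484, -0.4151688148010701], [0.4394376202998714, -0.43184684985699306], [0.41297192935994487, -0.30236558600125396]]
stand 0.77 741 [343.6, 240.3] [[328.287353515625, 238.49545288085938], [356.787353515625, 224.99545288085938], [370.1041259765625, 253.10858154296875], [341.6041259765625, 266.60858154296875]] 
 [ 0.4944 -0.1182  0.07  ] [[0.4984815281039003, -0.08166027293431612], [0.5312434795224458, -0.14993885177820168], [0.46441452939806405, -0.18094976633515528], [0.43224942522886267, -0.1133028733998406]]
cold_plate 0.66 9169 [205.5, 205.7] [[137.4000244140625, 230.80001831054688], [165.50003051757812, 146.5], [269.9000244140625, 181.29998779296875], [241.80001831054688, 265.6000061035156]] 
 [0.5765 0.2173 0.07  ] [[0.5143805778561643, 0.38005094202347933], [0.7253817459086844, 0.324845666313142], 
[... 631 characters left out ...]
6846326], [0.4582803546768454, -0.3313248350956973]]
probe 0.69 416 [407.8, 165.8] [[381.00006103515625, 175.00003051757812], [404.00006103515625, 152.00003051757812], [423.50006103515625, 171.50003051757812], [400.50006103515625, 194.50003051757812]] 
 [ 0.6575 -0.2598  0.15  ] [[0.6361172236912376, -0.19913079542442064], [0.689636214521323, -0.2520533620027182], [0.6444371612157722, -0.29459167479442827], [0.5916971150875069, -0.2417854221660793]]
[(0.46, [215.4, 225.9]), (0.54, [387.8, 153.1])]
[0.5268 0.1903 0.0696]
jar [ 0.7306 -0.1088  0.05  ]
cutter [ 0.6998 -0.2683  0.03  ]
padR [0.6207 0.1051 0.07  ]
padB [0.4625 0.1458 0.07  ]
padL [0.5262 0.3428 0.07  ]
disc [0.5319 0.1945 0.07  ]
```

```bash
python3 -m pendant '[{"x":0.83,"y":-0.86,"z":0.16,"rz":-0.2,"claw":1},{"x":0.83,"y":-0.86,"z":0.16,"rz":-0.2,"claw":1},{"x":0.83,"y":-0.86,"z":0.16,"rz":-0.2,"claw":1},{"x":0.83,"y":-0.86,"z":0.16,"rz":-0.2,"claw":1},{"x":0.83,"y":-0.86,"z":0.16,"rz":-0.2,"claw":1},{"x":0.83,"y":-0.86,"z":0.16,"rz":-0.2,"claw":1},{"x":0.83,"y":-0.86,"z":0.16,"rz":-0.2,"claw":1},{"x":0.83,"y":-0.86,"z":0.16,"rz":-0.2,"claw":1}]' | tail -c 600
python3 -m pendant '[{"x":0.1,"y":-1,"rz":-0.2,"claw":1},{"x":0.1,"y":-1,"rz":-0.2,"claw":1},{"x":0.1,"y":-1,"rz":-0.2,"claw":1},{"x":0.1,"y":-1,"rz":-0.2,"claw":1},{"x":0.1,"y":-1,"rz":-0.2,"claw":1},{"x":0.1,"y":-1,"rz":-0.2,"claw":1},{"x":0.1,"y":-1,"rz":-0.2,"claw":1},{"x":0.1,"y":-1,"rz":-0.2,"claw":1}]' | tail -c 600
python3 -c "
from h import *
c=capture('wrist');cv2.imwrite('pics/w1.png',c['color'][:,:,::-1]);s=sense();print(s['time_s'],s['joints'],s['ee_rot'])
for l in ['probe','stand','check_disc','control_box']:
    r=best(c,l); print(l,r and (r['conf'],r['centre']))
M=np.array(c['world_to_cam']);T=np.array(s['ee_rot']).T;print('cam in tool',T@(-M[:3,:3].T@M[:3,3]-s['tcp_pos']),'\n',T@M[:3,:3].T)
"
```

```text
1.55 [ 81.9091  22.0407   0.4534   0.001  -68.4114 -14.8171] [[ 0.9211 -0.3892  0.    ]
 [-0.3892 -0.9211  0.    ]
 [ 0.     -0.     -1.    ]]
probe None
stand None
check_disc None
control_box None
cam in tool [ 0.0783 -0.001  -0.1626] 
 [[ 0.0009  0.9581  0.2863]
 [ 1.     -0.0008 -0.0004]
 [-0.0001  0.2863 -0.9581]]$[0]: bad value
$[0]: bad value
```

View pics/w1.png

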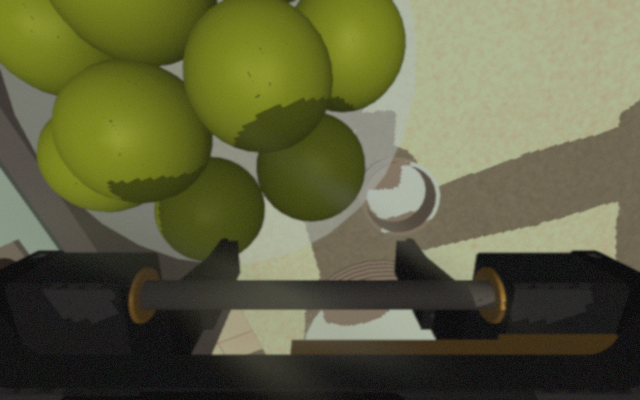

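The wrist view shows only the apple dish ahead of the gripper (apples up to row 220). The move needs every key filled in. I'll move sideways and up first.

```bash
python3 -m pendant '[{"x":0,"y":-0.2,"z":0.2,"rx":0,"ry":0,"rz":-0.05,"claw":1},{"x":0,"y":-0.45,"z":0.2,"rx":0,"ry":0,"rz":-0.1,"claw":1},{"x":0.2,"y":-0.7,"z":0.2,"rx":0,"ry":0,"rz":-0.15,"claw":1},{"x":0.45,"y":-0.9,"z":0.2,"rx":0,"ry":0,"rz":-0.2,"claw":1},{"x":0.7,"y":-1,"z":0.2,"rx":0,"ry":0,"rz":-0.2,"claw":1},{"x":0.8,"y":-1,"z":0.2,"rx":0,"ry":0,"rz":-0.2,"claw":1},{"x":0.8,"y":-1,"z":0.2,"rx":0,"ry":0,"rz":-0.2,"claw":1},{"x":0.8,"y":-1,"z":0.2,"rx":0,"ry":0,"rz":-0.2,"claw":1}]' | tail -c 600
python3 -m pendant '[{"x":0.05,"y":-1,"z":0,"rx":0,"ry":0,"rz":-0.2,"claw":1},{"x":0.05,"y":-1,"z":0,"rx":0,"ry":0,"rz":-0.2,"claw":1},{"x":0.05,"y":-1,"z":0,"rx":0,"ry":0,"rz":-0.2,"claw":1},{"x":0.05,"y":-1,"z":0,"rx":0,"ry":0,"rz":-0.2,"claw":1},{"x":0.05,"y":-1,"z":0,"rx":0,"ry":0,"rz":-0.2,"claw":1},{"x":0.05,"y":-1,"z":0,"rx":0,"ry":0,"rz":-0.2,"claw":1},{"x":0.05,"y":-1,"z":0,"rx":0,"ry":0,"rz":-0.2,"claw":1},{"x":0.05,"y":-1,"z":0,"rx":0,"ry":0,"rz":-0.2,"claw":1}]' | tail -c 600
python3 -c "
from h import *
c=capture('wrist');cv2.imwrite('pics/w2.png',c['color'][:,:,::-1]);s=sense();print(s['time_s'],s['joints'],s['ee_rot'])
for l in ['probe','stand','check_disc','control_box','cold_plate']:
    r=best(c,l); print(l,r and (r['conf'],r['centre']))
"
```

```text
time_s: 2.75
tcp_pos: [0.4432, 0.3254, 0.2722]
ee_rot: [[0.516, -0.857, -0.001], [-0.857, -0.516, -0.0], [-0.0, 0.001, -1.0]]
wrist_force: [0.0, 0.8, 0.6]
gripper_width: 1.004
gripper_force: 0.0
time_s: 3.75
tcp_pos: [0.4557, 0.077, 0.2724]
ee_rot: [[-0.083, -0.997, -0.0], [-0.997, 0.083, -0.0], [0.0, 0.0, -1.0]]
wrist_force: [-0.7, 0.1, 1.6]
gripper_width: 1.0
gripper_force: 0.0
3.8 [ 29.7964   3.832  -16.3281  -0.0047 -69.8589 -34.5793] [[-0.0834 -0.9965 -0.0003]
 [-0.9965  0.0834 -0.0001]
 [ 0.0001  0.0003 -1.    ]]
probe None
stand (0.93, [278.1, 10.9])
check_disc (0.87, [267.0, 272.0])
control_box None
cold_plate (0.59, [247.8, 245.6])
```

View pics/w2.png

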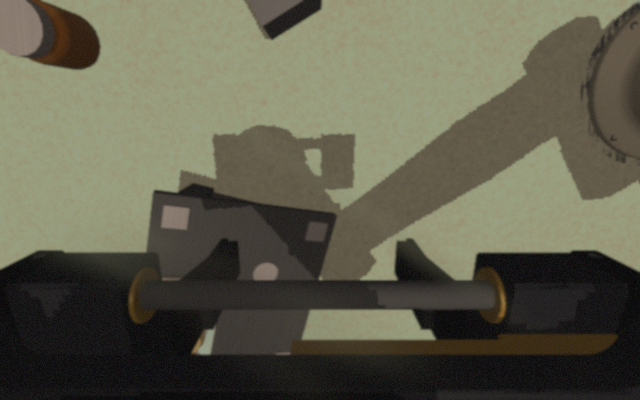

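The disc is at (265,272), with a square pad either side at (175,217) and (316,231). Now over to the knob.

```bash
python3 -m pendant '[{"x":0.1,"y":-1,"z":0,"rx":0,"ry":0,"rz":-0.21,"claw":1},{"x":0.1,"y":-1,"z":0,"rx":0,"ry":0,"rz":-0.21,"claw":1},{"x":0.1,"y":-1,"z":0,"rx":0,"ry":0,"rz":-0.21,"claw":1},{"x":0.1,"y":-1,"z":0,"rx":0,"ry":0,"rz":-0.21,"claw":1},{"x":0.1,"y":-1,"z":0,"rx":0,"ry":0,"rz":-0.21,"claw":1},{"x":0.1,"y":-1,"z":0,"rx":0,"ry":0,"rz":-0.21,"claw":1},{"x":0.1,"y":-1,"z":0,"rx":0,"ry":0,"rz":-0.21,"claw":1},{"x":0.1,"y":-1,"z":0,"rx":0,"ry":0,"rz":-0.21,"claw":1}]' | head -3
python3 -m pendant '[{"x":0,"y":-0.74,"z":0,"rx":0,"ry":0,"rz":-0.21,"claw":1},{"x":0,"y":-0.74,"z":0,"rx":0,"ry":0,"rz":-0.21,"claw":1},{"x":0,"y":-0.74,"z":0,"rx":0,"ry":0,"rz":-0.21,"claw":1},{"x":0,"y":-0.74,"z":0,"rx":0,"ry":0,"rz":-0.21,"claw":1},{"x":0,"y":-0.74,"z":0,"rx":0,"ry":0,"rz":-0.21,"claw":1},{"x":0,"y":-0.74,"z":0,"rx":0,"ry":0,"rz":-0.21,"claw":1},{"x":0,"y":-0.74,"z":0,"rx":0,"ry":0,"rz":-0.21,"claw":1},{"x":0,"y":-0.74,"z":0,"rx":0,"ry":0,"rz":-0.21,"claw":1}]' | head -3
python3 -c "
from h import *
c=capture('wrist');cv2.imwrite('pics/w3.png',c['color'][:,:,::-1]);s=sense();print(s['time_s'],s['joints'],s['ee_rot'])
for l,z in [('control_box',.056),('knob_grip',.085)]:
    r=best(c,l)
    if r is None: print(l);continue
    m=r['region'].astype(np.uint8);bp=cv2.boxPoints(cv2.minAreaRect(cv2.findNonZero(m)))
    print(l,r['conf'],r['centre'],onz(c,r['centre'],z),bp.tolist(),[onz(c,p,z)[:2] for p in bp])
"
```

```text
time_s: 5.05
tcp_pos: [0.4809, -0.1731, 0.2728]
ee_rot: [[-0.676, -0.737, 0.0], [-0.737, 0.676, 0.0], [-0.0, -0.0, -1.0]]
time_s: 6.05
tcp_pos: [0.481, -0.3586, 0.2729]
ee_rot: [[-0.986, -0.167, 0.0], [-0.167, 0.986, -0.0], [-0.0, -0.0, -1.0]]
6.1 [-21.2779  17.8885   1.5169  -0.0016 -73.6024 -59.1564] [[-0.9861 -0.1662  0.0004]
 [-0.1662  0.9861 -0.0001]
 [-0.0004 -0.0002 -1.    ]]
control_box 0.59 [310.0, 175.9] [ 0.481  -0.3659  0.056 ] [[260.0, 128.0], [361.0, 128.0], [361.0, 219.0], [260.0, 219.0]] [array([ 0.435 , -0.4321]), array([ 0.4155, -0.3167]), array([ 0.5247, -0.2937]), array([ 0.546, -0.419])]
knob_grip 0.82 [308.5, 180.5] [ 0.4805 -0.367   0.085 ] [[279.5000305175781, 178.50001525878906], [310.0000305175781, 148.00001525878906], [340.0000305175781, 178.00001525878906], [309.5000305175781, 208.50001525878906]] [array([ 0.4837, -0.3994]), array([ 0.4446, -0.3712]), array([ 0.4718, -0.3327]), array([ 0.5128, -0.3606])]
```

View pics/w3.png

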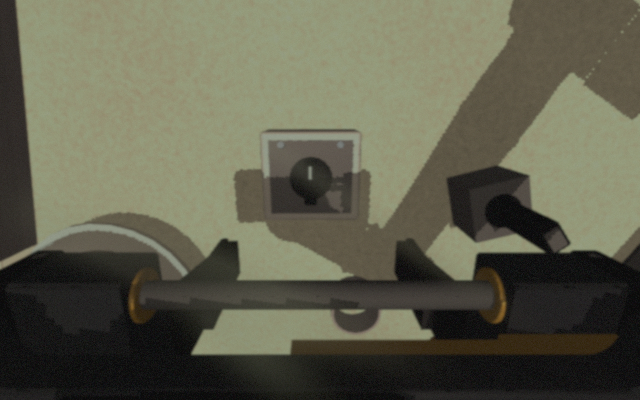

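The box's edges line up with the image, so the tool yaw is right. The knob is centred at (311,178), which gives about (0.481, -0.365). Descend and grip.

```bash
python3 -m pendant '[{"x":0,"y":-0.026,"z":-0.2,"rx":0,"ry":0,"rz":0,"claw":1},{"x":0,"y":-0.026,"z":-0.4,"rx":0,"ry":0,"rz":0,"claw":1},{"x":0,"y":-0.026,"z":-0.6,"rx":0,"ry":0,"rz":0,"claw":1},{"x":0,"y":-0.026,"z":-0.75,"rx":0,"ry":0,"rz":0,"claw":1},{"x":0,"y":-0.026,"z":-0.82,"rx":0,"ry":0,"rz":0,"claw":0.5},{"x":0,"y":-0.026,"z":-0.82,"rx":0,"ry":0,"rz":0,"claw":0.3},{"x":0,"y":-0.026,"z":-0.82,"rx":0,"ry":0,"rz":0,"claw":0},{"x":0,"y":-0.026,"z":-0.82,"rx":0,"ry":0,"rz":0,"claw":0}]'
python3 -m pendant '[{"x":0,"y":0,"z":0,"rx":0,"ry":0,"rz":0,"claw":0},{"x":0,"y":0,"z":0,"rx":0,"ry":0,"rz":0,"claw":0},{"x":0,"y":0,"z":0,"rx":0,"ry":0,"rz":0,"claw":0},{"x":0,"y":0,"z":0,"rx":0,"ry":0,"rz":0,"claw":0},{"x":0,"y":0,"z":0,"rx":0,"ry":0,"rz":0,"claw":0},{"x":0,"y":0,"z":0,"rx":0,"ry":0,"rz":0,"claw":0},{"x":0,"y":0,"z":0,"rx":0,"ry":0,"rz":0,"claw":0},{"x":0,"y":0,"z":0,"rx":0,"ry":0,"rz":0,"claw":0}]'
```

```text
time_s: 7.2
tcp_pos: [0.4815, -0.3662, 0.0689]
ee_rot: [[-0.986, -0.165, 0.002], [-0.165, 0.986, -0.001], [-0.002, -0.002, -1.0]]
wrist_force: [-0.7, 1.0, 0.1]
gripper_width: 0.634
gripper_force: 0.0
time_s: 8.2
tcp_pos: [0.4808, -0.3663, 0.0677]
ee_rot: [[-0.986, -0.165, 0.0], [-0.165, 0.986, -0.001], [-0.0, -0.001, -1.0]]
wrist_force: [-0.3, -4.9, -1.3]
gripper_width: 0.158
gripper_force: 30.0
```

```bash
python3 -m pendant '[{"x":0,"y":0,"z":0,"rx":0,"ry":0,"rz":-0.05,"claw":0},{"x":0,"y":0,"z":0,"rx":0,"ry":0,"rz":-0.1,"claw":0},{"x":0,"y":0,"z":0,"rx":0,"ry":0,"rz":-0.15,"claw":0},{"x":0,"y":0,"z":0,"rx":0,"ry":0,"rz":-0.2,"claw":0},{"x":0,"y":0,"z":0,"rx":0,"ry":0,"rz":-0.25,"claw":0},{"x":0,"y":0,"z":0,"rx":0,"ry":0,"rz":-0.3,"claw":0},{"x":0,"y":0,"z":0,"rx":0,"ry":0,"rz":-0.35,"claw":0},{"x":0,"y":0,"z":0,"rx":0,"ry":0,"rz":-0.37,"claw":0}]'
python3 -m pendant '[{"x":0,"y":0,"z":0,"rx":0,"ry":0,"rz":-0.02,"claw":0},{"x":0,"y":0,"z":0,"rx":0,"ry":0,"rz":-0.03,"claw":0},{"x":0,"y":0,"z":0,"rx":0,"ry":0,"rz":-0.03,"claw":0},{"x":0,"y":0,"z":0,"rx":0,"ry":0,"rz":-0.03,"claw":0},{"x":0,"y":0,"z":0,"rx":0,"ry":0,"rz":-0.03,"claw":0},{"x":0,"y":0,"z":0,"rx":0,"ry":0,"rz":-0.03,"claw":0},{"x":0,"y":0,"z":0,"rx":0,"ry":0,"rz":-0.03,"claw":0},{"x":0,"y":0,"z":0,"rx":0,"ry":0,"rz":-0.03,"claw":0}]'
python3 -c "
from h import *
s=sense();print(s['moment'],s['joints'],s['time_s'])
for n in ['top','wrist']:
    c=capture(n);cv2.imwrite('pics/k_%s.png'%n,c['color'][:,:,::-1])
"
```

```text
time_s: 9.2
tcp_pos: [0.4818, -0.3642, 0.0676]
ee_rot: [[-0.541, 0.841, 0.002], [0.841, 0.541, 0.002], [0.0, 0.002, -1.0]]
wrist_force: [3.2, 2.8, 0.1]
gripper_width: 0.157
gripper_force: 30.0
time_s: 10.2
tcp_pos: [0.4818, -0.3642, 0.0676]
ee_rot: [[-0.464, 0.886, 0.001], [0.886, 0.464, 0.001], [0.001, 0.002, -1.0]]
wrist_force: [2.1, 5.3, 0.9]
gripper_width: 0.16
gripper_force: 30.0
[ 1.4339 -1.1052  0.6721] [ -21.7902   28.4988  -13.5821   -0.1252  -47.8778 -130.4611] 10.2
```

View pics/k_wrist.png

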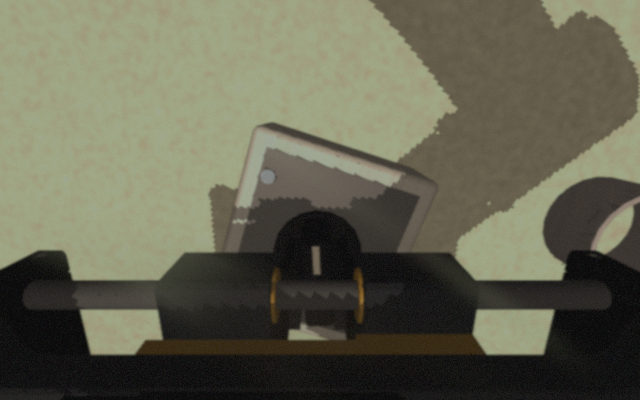

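The knob has turned with the gripper, about 72° relative to the box edges, with the marker at (316,260) along the tool and the moment rising at the stop. Next I release, lift and look at the probe.

```bash
python3 -m pendant '[{"x":0,"y":0,"z":0,"rx":0,"ry":0,"rz":0,"claw":1},{"x":0,"y":0,"z":0,"rx":0,"ry":0,"rz":0,"claw":1},{"x":0,"y":0,"z":0,"rx":0,"ry":0,"rz":0,"claw":1},{"x":0,"y":0,"z":0,"rx":0,"ry":0,"rz":0,"claw":1},{"x":0,"y":0,"z":0,"rx":0,"ry":0,"rz":0,"claw":1},{"x":0,"y":0,"z":0,"rx":0,"ry":0,"rz":0,"claw":1},{"x":0,"y":0,"z":0.15,"rx":0,"ry":0,"rz":0,"claw":1},{"x":0,"y":0,"z":0.35,"rx":0,"ry":0,"rz":0,"claw":1}]'|tail -2
python3 -m pendant '[{"x":0,"y":0,"z":0.25,"rx":0,"ry":0,"rz":0,"claw":1},{"x":0,"y":0,"z":0.5,"rx":0,"ry":0,"rz":0,"claw":1},{"x":0,"y":0,"z":0.6,"rx":0,"ry":0,"rz":0.05,"claw":1},{"x":0,"y":0.2,"z":0.6,"rx":0,"ry":0,"rz":0.1,"claw":1},{"x":0,"y":0.4,"z":0.6,"rx":0,"ry":0,"rz":0.15,"claw":1},{"x":0,"y":0.6,"z":0.6,"rx":0,"ry":0,"rz":0.2,"claw":1},{"x":0,"y":0.8,"z":0.6,"rx":0,"ry":0,"rz":0.25,"claw":1},{"x":0,"y":0.94,"z":0.6,"rx":0,"ry":0,"rz":0.3,"claw":1}]'|head -3
python3 -m pendant '[{"x":0,"y":0,"z":0,"rx":0,"ry":0,"rz":0.17,"claw":1},{"x":0,"y":0,"z":0,"rx":0,"ry":0,"rz":0.17,"claw":1},{"x":0,"y":0,"z":0,"rx":0,"ry":0,"rz":0.17,"claw":1},{"x":0,"y":0,"z":0,"rx":0,"ry":0,"rz":0.17,"claw":1},{"x":0,"y":0,"z":0,"rx":0,"ry":0,"rz":0.17,"claw":1},{"x":0,"y":0,"z":0,"rx":0,"ry":0,"rz":0.17,"claw":1},{"x":0,"y":0,"z":0,"rx":0,"ry":0,"rz":0.17,"claw":1},{"x":0,"y":0,"z":0,"rx":0,"ry":0,"rz":0.17,"claw":1}]'|head -3
python3 -c "
from h import *
c=capture('wrist');s=sense();print(s['time_s'],s['joints'],s['ee_rot'])
im=c['color'][:,:,::-1].copy()
o,_=ray(c,(0,0));print('cam',o)
for l,z in [('stand',.07),('probe',.16),('control_box',.056)]:
    r=best(c,l)
    if r is None: print(l);continue
    m=r['region'].astype(np.uint8);bp=cv2.boxPoints(cv2.minAreaRect(cv2.findNonZero(m)))
    cs,_=cv2.findContours(m,0,1);cv2.drawContours(im,cs,-1,(0,0,255),1)
    print(l,r['conf'],r['centre'],onz(c,r['centre'],z),bp.tolist())
    print([onz(c,p,z)[:2] for p in bp])
cv2.imwrite('pics/w4.png',im[:330])
cv2.imwrite('pics/w4raw.png',c['color'][:,:,::-1]);np.savez('w4.npz',mtx=c['mtx'],world_to_cam=c['world_to_cam'])
"
```

```text
gripper_width: 0.96
gripper_force: 0.0
time_s: 12.3
tcp_pos: [0.481, -0.1294, 0.3058]
ee_rot: [[-0.99, 0.142, 0.003], [0.142, 0.99, -0.0], [-0.003, 0.0, -1.0]]
time_s: 13.3
tcp_pos: [0.4808, -0.1308, 0.305]
ee_rot: [[-0.927, -0.376, -0.0], [-0.376, 0.927, 0.0], [0.0, 0.0, -1.0]]
13.35 [  3.487    6.585   -8.5696   0.0008 -74.8445 -71.4102] [[-0.9267 -0.3759  0.    ]
 [-0.3759  0.9267 -0.    ]
 [-0.     -0.     -1.    ]]
cam [ 0.4079 -0.1593  0.4676]
stand 0.89 [310.1, 155.8] [ 0.4624 -0.1461  0.07  ] [[284.24078369140625, 141.2599639892578], [341.732666015625, 139.0487518310547], [344.04583740234375, 199.19056701660156], [286.553955078125, 201.4017791748047]]
[array([ 0.4578, -0.1821]), array([ 0.4287, -0.1178]), array([ 0.4979, -0.0846]), array([ 0.5287, -0.1525])]
probe 0.87 [315.2, 178.1] [ 0.4685 -0.1363  0.16  ] [[298.0, 158.0], [331.0, 158.0], [331.0, 205.0], [298.0, 205.0]]
[array([ 0.4564, -0.1591]), array([ 0.4444, -0.1296]), array([ 0.4881, -0.1112]), array([ 0.5006, -0.142 ])]
control_box 0.63 [146.0, 105.0] [ 0.4824 -0.3561  0.056 ] [[73.91029357910156, 132.8825225830078], [92.72520446777344, 44.5971794128418], [213.5491180419922, 70.34654235839844], [194.7342071533203, 158.6318817138672]]
[array([ 0.5498, -0.4325]), array([ 0.4394, -0.4298]), array([ 0.413 , -0.2905]), array([ 0.5238, -0.2823])]
```

View pics/w4.png

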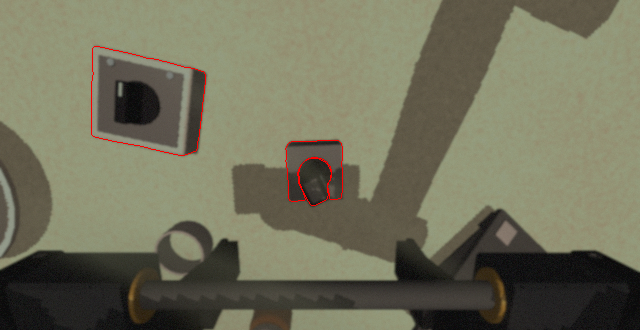

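The knob has sprung back (bar at (120,100), aligned with the box again). Now I zoom in on the handle.

```bash
python3 -c "
import cv2,numpy as np
im=cv2.imread('pics/w4raw.png')[130:220,265:365];im=cv2.resize(im,None,fx=6,fy=6,interpolation=cv2.INTER_CUBIC)
im=(255*(im/255.)**.45).astype('uint8');cv2.imwrite('pics/z4.png',im)"
```

```text
(no output)
```

View pics/z4.png

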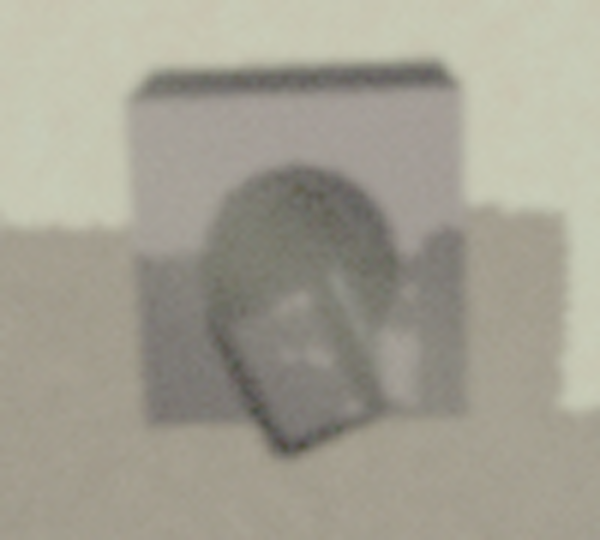

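```bash
python3 -c "
from h import *
c=dict(np.load('w4.npz'));print(c['mtx'])
P=onz(c,(265+300/6,130+260/6),.076);print('flange',P)
z=lambda X:(proj(c,X)-[265,130])*6
for n,q in dict(sl=(135,95),sr=(457,87),bl=(150,422),br=(465,410)).items(): print(n,onz(c,(265+q[0]/6,130+q[1]/6),.07))
def pts(v):
    x,y,t=v;R=np.array([[np.cos(t),-np.sin(t)],[np.sin(t),np.cos(t)]])
    return [np.r_[[x,y]+R@[a*.015,b*.011],.16] for a,b in [(1,1),(1,-1),(-1,-1),(-1,1)]]
from scipy.optimize import minimize
obs=np.array([(290,452),(385,408),(212,322)])
res=[]
for t0 in np.radians(np.arange(0,180,20)):
  f=lambda v:sum(np.min(np.hypot(*(np.array([z(p) for p in pts(v)])-o).T))**2 for o in obs)
  r=minimize(f,[P[0],P[1],t0],method='Nelder-Mead',options=dict(maxiter=2000,xatol=1e-5,fatol=.01));res.append((r.fun,r.x[0],r.x[1],np.degrees(r.x[2])%180))
for r in sorted(res)[:5]:print(np.round(r,4))
for d in np.arange(0,180,15): print(d,np.array([z(p) for p in pts([P[0],P[1],np.radians(d)])]).round().tolist())
"
```

```text
[[318.9028   0.     316.7512]
 [  0.     318.9028 204.4914]
 [  0.       0.       1.    ]]
flange [ 0.4795 -0.1326  0.076 ]
sl [ 0.4615 -0.1765  0.07  ]
sr [ 0.4351 -0.1158  0.07  ]
bl [ 0.5257 -0.1489  0.07  ]
br [ 0.4976 -0.0869  0.07  ]
[759.4571   0.4795  -0.1318  49.503 ]
[759.4571   0.4795  -0.1318  49.5033]
[759.4571   0.4795  -0.1318  49.503 ]
[3037.6304    0.4795   -0.129   130.1781]
[3037.6304    0.4795   -0.129   130.178 ]
0 [[325.0, 462.0], [203.0, 414.0], [269.0, 250.0], [394.0, 300.0]]
15 [[351.0, 452.0], [221.0, 436.0], [242.0, 261.0], [375.0, 277.0]]
30 [[375.0, 435.0], [245.0, 452.0], [218.0, 278.0], [351.0, 260.0]]
45 [[393.0, 413.0], [272.0, 462.0], [200.0, 301.0], [324.0, 250.0]]
60 [[405.0, 387.0], [301.0, 465.0], [189.0, 328.0], [294.0, 247.0]]
75 [[410.0, 359.0], [329.0, 461.0], [185.0, 356.0], [264.0, 251.0]]
90 [[407.0, 331.0], [356.0, 449.0], [189.0, 384.0], [237.0, 263.0]]
105 [[396.0, 304.0], [378.0, 432.0], [200.0, 410.0], [215.0, 282.0]]
120 [[379.0, 281.0], [396.0, 409.0], [218.0, 433.0], [198.0, 305.0]]
135 [[356.0, 262.0], [406.0, 383.0], [241.0, 450.0], [187.0, 332.0]]
150 [[328.0, 251.0], [410.0, 355.0], [267.0, 461.0], [185.0, 361.0]]
165 [[299.0, 247.0], [406.0, 326.0], [296.0, 465.0], [190.0, 389.0]]
```

Fit: the probe is at (0.4795, -0.132), with handle x at about 50°. I turn +28°, descend and grip.

```bash
python3 -m pendant '[{"x":-0.005,"y":-0.005,"z":0,"rx":0,"ry":0,"rz":0.05,"claw":1},{"x":-0.005,"y":-0.005,"z":0,"rx":0,"ry":0,"rz":0.1,"claw":1},{"x":-0.005,"y":-0.005,"z":-0.2,"rx":0,"ry":0,"rz":0.155,"claw":1},{"x":-0.005,"y":-0.005,"z":-0.4,"rx":0,"ry":0,"rz":0.155,"claw":1},{"x":-0.005,"y":-0.005,"z":-0.6,"rx":0,"ry":0,"rz":0.155,"claw":1},{"x":-0.005,"y":-0.005,"z":-0.75,"rx":0,"ry":0,"rz":0.155,"claw":1},{"x":-0.005,"y":-0.005,"z":-0.8,"rx":0,"ry":0,"rz":0.155,"claw":1},{"x":-0.005,"y":-0.005,"z":-0.8,"rx":0,"ry":0,"rz":0.155,"claw":0.5}]'
python3 -m pendant '[{"x":0,"y":0,"z":0,"rx":0,"ry":0,"rz":0,"claw":0},{"x":0,"y":0,"z":0,"rx":0,"ry":0,"rz":0,"claw":0},{"x":0,"y":0,"z":0,"rx":0,"ry":0,"rz":0,"claw":0},{"x":0,"y":0,"z":0,"rx":0,"ry":0,"rz":0,"claw":0},{"x":0,"y":0,"z":0,"rx":0,"ry":0,"rz":0,"claw":0},{"x":0,"y":0,"z":0,"rx":0,"ry":0,"rz":0,"claw":0},{"x":0,"y":0,"z":0,"rx":0,"ry":0,"rz":0,"claw":0},{"x":0,"y":0,"z":0,"rx":0,"ry":0,"rz":0,"claw":0}]'
```

```text
time_s: 14.5
tcp_pos: [0.4798, -0.1321, 0.1051]
ee_rot: [[-0.643, -0.766, -0.0], [-0.766, 0.643, -0.0], [0.001, 0.0, -1.0]]
wrist_force: [-0.3, -0.4, 0.6]
gripper_width: 0.951
gripper_force: 0.0
time_s: 15.5
tcp_pos: [0.4797, -0.1321, 0.1051]
ee_rot: [[-0.643, -0.766, 0.0], [-0.766, 0.643, -0.0], [-0.0, -0.0, -1.0]]
wrist_force: [1.2, -0.3, -0.3]
gripper_width: 0.251
gripper_force: 30.0
```

The width is 22 mm, so the handle is held. Lift, move over the disc and measure it closely.

```bash
python3 -m pendant '[{"x":0,"y":0,"z":0.1,"rx":0,"ry":0,"rz":0,"claw":0},{"x":0,"y":0,"z":0.25,"rx":0,"ry":0,"rz":0,"claw":0},{"x":0,"y":0,"z":0.4,"rx":0,"ry":0,"rz":0,"claw":0},{"x":0,"y":0,"z":0.55,"rx":0,"ry":0,"rz":0,"claw":0},{"x":0,"y":0,"z":0.66,"rx":0,"ry":0,"rz":0,"claw":0},{"x":0.05,"y":0.15,"z":0.66,"rx":0,"ry":0,"rz":0,"claw":0},{"x":0.1,"y":0.3,"z":0.66,"rx":0,"ry":0,"rz":0,"claw":0},{"x":0.1,"y":0.4,"z":0.66,"rx":0,"ry":0,"rz":0,"claw":0}]'
python3 -m pendant '[{"x":0,"y":0.15,"z":0,"rx":0,"ry":0,"rz":0,"claw":0},{"x":0,"y":0.3,"z":0,"rx":0,"ry":0,"rz":0,"claw":0},{"x":0.04,"y":0.45,"z":0,"rx":0,"ry":0,"rz":0,"claw":0},{"x":0.08,"y":0.6,"z":0,"rx":0,"ry":0,"rz":0,"claw":0},{"x":0.1,"y":0.75,"z":0,"rx":0,"ry":0,"rz":0,"claw":0},{"x":0.1,"y":0.85,"z":0,"rx":0,"ry":0,"rz":0,"claw":0},{"x":0.1,"y":0.89,"z":0,"rx":0,"ry":0,"rz":0,"claw":0},{"x":0.1,"y":0.89,"z":0,"rx":0,"ry":0,"rz":0,"claw":0}]'
python3 -c "
from h import *
c=capture('wrist');s=sense();print(s['time_s'],s['joints'])
im=c['color'][:,:,::-1].copy()
for l,z in [('check_disc',.065),('cold_plate',.07),('probe',.16)]:
    r=best(c,l)
    if r is None: print(l);continue
    m=r['region'].astype(np.uint8);bp=cv2.boxPoints(cv2.minAreaRect(cv2.findNonZero(m)))
    print(l,r['conf'],m.sum(),r['centre'],onz(c,r['centre'],z),bp.tolist())
cv2.imwrite('pics/w5.png',im);np.savez('w5.npz',mtx=c['mtx'],world_to_cam=c['world_to_cam'])
"
```

```text
time_s: 16.5
tcp_pos: [0.5044, -0.0306, 0.2693]
ee_rot: [[-0.643, -0.766, -0.002], [-0.766, 0.643, 0.0], [0.001, 0.001, -1.0]]
wrist_force: [-0.3, -0.4, -2.2]
gripper_width: 0.256
gripper_force: 30.0
time_s: 17.5
tcp_pos: [0.5291, 0.1904, 0.2696]
ee_rot: [[-0.642, -0.766, -0.001], [-0.766, 0.642, -0.001], [0.001, 0.0, -1.0]]
wrist_force: [-0.6, -0.4, -1.3]
gripper_width: 0.253
gripper_force: 30.0
17.55 [ 36.2502  14.2172  -4.0135  -0.0022 -71.8318 -76.2634]
check_disc 0.75 565 [318.5, 183.9] [0.5309 0.197  0.065 ] [[304.0, 171.0], [329.0, 171.0], [329.0, 197.0], [304.0, 197.0]]
cold_plate 0.66 23320 [285.9, 180.5] [0.5565 0.1688 0.07  ] [[164.2738037109375, 158.58853149414062], [347.6328125, 86.83936309814453], [425.28363037109375, 285.2803649902344], [241.92462158203125, 357.029541015625]]
probe 0.81 5627 [318.2, 257.4] [0.5628 0.2339 0.16  ] [[284.17449951171875, 199.67782592773438], [347.27825927734375, 198.24368286132812], [350.472900390625, 338.8074645996094], [287.369140625, 340.2416076660156]]
```

View pics/w5.png

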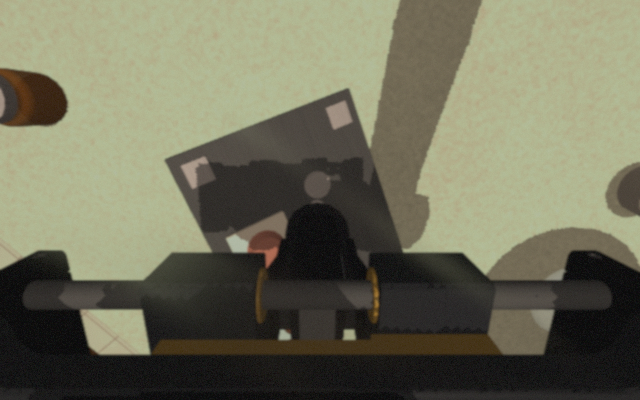

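The disc is at (317,185), just above the probe (tip around row 205). The plate's low edge runs from (165,159) to (349,89).

```bash
python3 -c "
from h import *
from scipy.spatial.transform import Rotation as Ro
c=dict(np.load('w5.npz'));t=capture('top')
a=onz(c,(165,159),.034);b=onz(c,(349,89),.034);d=a-b;print('low edge',a,b,np.linalg.norm(d),'yaw',np.degrees(np.arctan2(-d[0],d[1])))
psi=np.arctan2(-d[0],d[1]);X=np.array([np.cos(psi),np.sin(psi),0]);Y=np.array([-X[1],X[0],0])
print('tri',tri((c,(317.3,184.7)),(t,(214.3,224.3))))
# plate model: mid of low edge, along slope
mid=(a+b)/2; s20,c20=np.sin(.35),np.cos(.35)
n=np.r_[-s20*X[:2],c20];up=np.r_[c20*X[:2],s20]
D=mid+up*.080-Y*.040+n*.003;print('model disc',D)
for z in (.060,.0645,.07):print(onz(c,(317.3,184.7),z),onz(t,(214.3,224.3),z))
s=sense();R=np.array(s['ee_rot']);rv=Ro.from_matrix(R).as_matrix()
z=R[:,2];ax=np.cross(z,-n);ax*=np.arcsin(np.linalg.norm(ax))/np.linalg.norm(ax);print('rot/pi',ax/np.pi,'n',n)
D=onz(c,(317.3,184.7),.0645);print('TCP hover40',D+n*.135,'shift/.25',(D+n*.135-s['tcp_pos'])/.25)
"
```

```text
low edge [0.6619 0.055  0.034 ] [0.4345 0.1379 0.034 ] 0.24197306031872728 yaw -110.0211723293973
tri [0.5337 0.1987 0.0524]
model disc [0.4853 0.0405 0.0642]
[0.5333 0.1977 0.06  ] [0.5322 0.1964 0.06  ]
[0.5326 0.1969 0.0645] [0.5317 0.1952 0.0645]
[0.5318 0.196  0.07  ] [0.5311 0.1938 0.07  ]
rot/pi [-0.1047  0.0382 -0.    ] n [0.1174 0.3222 0.9394]
TCP hover40 [0.5485 0.2404 0.1913] shift/.25 [ 0.0761  0.2035 -0.3157]
```

```bash
python3 -c "
from h import *
c=dict(np.load('w5.npz'))
b=onz(c,(349,89),.034);e=onz(c,(403,248),.034);h=onz(c,(165,159),.11)
d=e-b;g=h-b;print('low edge yaw',np.degrees(np.arctan2(-d[0],d[1])),'side edge yaw',np.degrees(np.arctan2(g[1],g[0])),np.linalg.norm(g))
psi=(np.arctan2(-d[0],d[1])+np.arctan2(g[1],g[0]))/2;X=np.array([np.cos(psi),np.sin(psi),0]);Y=np.array([-X[1],X[0],0])
s20,c20=np.sin(.35),np.cos(.35);n=np.r_[-s20*X[:2],c20];up=np.r_[c20*X[:2],s20]
print('model disc',b+up*.080+Y*.090+n*.003,'n',n)
D=onz(c,(317.3,184.7),.0645)-[.0005,.0008,0]
s=sense();R=np.array(s['ee_rot']);ax=np.cross(R[:,2],-n);ax*=np.arcsin(np.linalg.norm(ax))/np.linalg.norm(ax);print('D',D,'rot/pi',ax/np.pi)
for k in (.135,.115): print('TCP',D+n*k,'shift/.25',(D+n*k-s['tcp_pos'])/.25)
print('step 10mm along -n /.25',-n*.01/.25)
"
```

```text
low edge yaw -18.648714789079857 side edge yaw -19.537703575336476 0.21786020857325647
model disc [0.534  0.1987 0.0642] n [-0.324   0.1122  0.9394]
D [0.5321 0.1961 0.0645] rot/pi [-0.0365 -0.1053 -0.    ]
TCP [0.4884 0.2113 0.1913] shift/.25 [-0.1643  0.0869 -0.3157]
TCP [0.4949 0.209  0.1725] shift/.25 [-0.1384  0.078  -0.3908]
step 10mm along -n /.25 [ 0.013  -0.0045 -0.0376]
```

```bash
python3 -m pendant '[{"x":-0.08,"y":0.04,"z":0,"rx":-0.018,"ry":-0.053,"rz":0,"claw":0},{"x":-0.16,"y":0.085,"z":-0.05,"rx":-0.0365,"ry":-0.105,"rz":0,"claw":0},{"x":-0.165,"y":0.087,"z":-0.15,"rx":-0.0365,"ry":-0.105,"rz":0,"claw":0},{"x":-0.165,"y":0.087,"z":-0.25,"rx":-0.0365,"ry":-0.105,"rz":0,"claw":0},{"x":-0.164,"y":0.087,"z":-0.315,"rx":-0.0365,"ry":-0.105,"rz":0,"claw":0},{"x":-0.138,"y":0.078,"z":-0.391,"rx":-0.0365,"ry":-0.105,"rz":0,"claw":0},{"x":-0.138,"y":0.078,"z":-0.391,"rx":-0.0365,"ry":-0.105,"rz":0,"claw":0},{"x":-0.138,"y":0.078,"z":-0.391,"rx":-0.0365,"ry":-0.105,"rz":0,"claw":0}]'
python3 -c "
from h import *
n=np.array([-.324,.1122,.9394]);D=np.array([.5321,.1961,.0645])
s=sense();R=np.array(s['ee_rot']);tip=s['tcp_pos']+R[:,2]*.095
print('tip-D',tip-D,'along n',(tip-D)@n,'ang',np.degrees(np.arccos(-R[:,2]@n)),'F.n',np.array(s['wrist_force'])@n,s['joints'])
c=capture('scene');im=c['color'][100:220,330:470,::-1];im=cv2.resize(im,None,fx=5,fy=5,interpolation=cv2.INTER_CUBIC);cv2.imwrite('pics/s6.png',(255*(im.clip(0,255)/255.)**.6).astype('uint8'))
"
```

```text
time_s: 18.75
tcp_pos: [0.4954, 0.21, 0.1732]
ee_rot: [[-0.623, -0.712, 0.324], [-0.773, 0.625, -0.112], [-0.123, -0.32, -0.939]]
wrist_force: [-0.4, 0.6, -1.2]
gripper_width: 0.25
gripper_force: 30.0
tip-D [-0.0059  0.0033  0.0195] along n 0.02056048690312129 ang nan F.n -0.9733175503788501 [  48.8866   10.1248  -37.2571   30.4168  -38.8614 -112.2174]<string>:5: RuntimeWarning: invalid value encountered in arccos
```

View pics/s6.png

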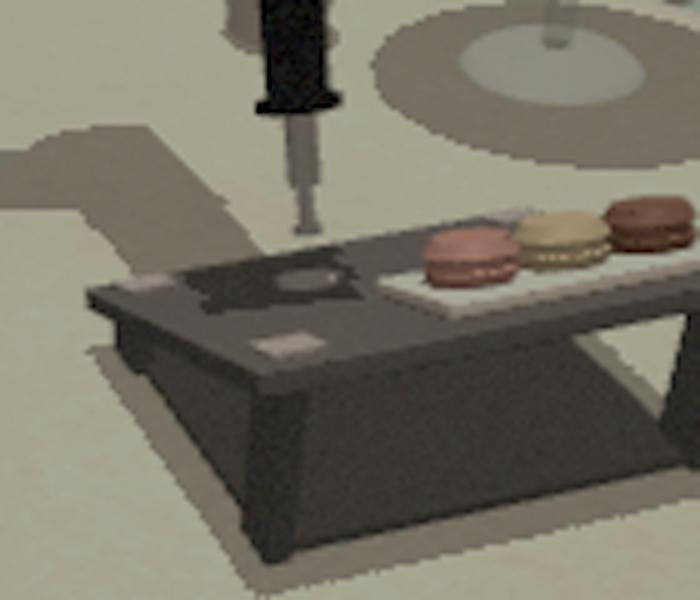

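The scene crop shows the tip at (307,232) directly above the disc at (308,279), with the probe square to the plate. I compare this with the prediction.

```bash
python3 -c "
from h import *
n=np.array([-.324,.1122,.9394]);D=np.array([.5321,.1961,.0645]);c=capture('scene');t=capture('top');w=capture('wrist')
s=sense();R=np.array(s['ee_rot']);tip=s['tcp_pos']+R[:,2]*.095
z=lambda X:(proj(c,X)-[330,100])*5
print('pred tip',z(tip),'disc',z(D),'tip+5n',z(tip+n*.005), 'px/10mm along n',z(D+.01*n)-z(D))
print('obs disc onto z',onz(c,(330+308/5,100+279/5),.0645),onz(c,(330+307/5,100+234/5),tip[2]),tip)
"
```

```text
pred tip [306.1391 232.7066] disc [305.937  274.6867] tip+5n [305.4878 222.5555] px/10mm along n [ -1.2964 -20.0493]
obs disc onto z [0.5357 0.194  0.0645] [0.5272 0.1992 0.0839] [0.526  0.1997 0.0839]
```

```bash
python3 -m pendant '[{"x":0.008,"y":-0.002,"z":-0.02,"rx":0,"ry":0,"rz":0,"claw":0},{"x":0.015,"y":-0.004,"z":-0.04,"rx":0,"ry":0,"rz":0,"claw":0},{"x":0.022,"y":-0.006,"z":-0.055,"rx":0,"ry":0,"rz":0,"claw":0},{"x":0.027,"y":-0.008,"z":-0.07,"rx":0,"ry":0,"rz":0,"claw":0},{"x":0.031,"y":-0.009,"z":-0.08,"rx":0,"ry":0,"rz":0,"claw":0},{"x":0.035,"y":-0.01,"z":-0.09,"rx":0,"ry":0,"rz":0,"claw":0},{"x":0.035,"y":-0.01,"z":-0.09,"rx":0,"ry":0,"rz":0,"claw":0},{"x":0.035,"y":-0.01,"z":-0.09,"rx":0,"ry":0,"rz":0,"claw":0}]'
python3 -c "
from h import *
n=np.array([-.324,.1122,.9394]);D=np.array([.5321,.1961,.0645])
s=sense();R=np.array(s['ee_rot']);tip=s['tcp_pos']+R[:,2]*.095
print('tip-D',tip-D,'along n',(tip-D)@n,'F.n',np.array(s['wrist_force'])@n)
"
```

```text
time_s: 19.95
tcp_pos: [0.5036, 0.2073, 0.1499]
ee_rot: [[-0.623, -0.713, 0.323], [-0.773, 0.624, -0.113], [-0.122, -0.32, -0.94]]
wrist_force: [-3.9, 0.3, 1.3]
gripper_width: 0.25
gripper_force: 30.0
tip-D [ 0.0022  0.0005 -0.0039] along n -0.004277443309140655 F.n 2.4620003861277664
```

```bash
python3 -m pendant '[{"x":0.002,"y":-0.001,"z":-0.006,"rx":0,"ry":0,"rz":0,"claw":0},{"x":0.004,"y":-0.0015,"z":-0.012,"rx":0,"ry":0,"rz":0,"claw":0},{"x":0.004,"y":-0.0015,"z":-0.012,"rx":0,"ry":0,"rz":0,"claw":0},{"x":0.004,"y":-0.0015,"z":-0.012,"rx":0,"ry":0,"rz":0,"claw":0},{"x":0.004,"y":-0.0015,"z":-0.012,"rx":0,"ry":0,"rz":0,"claw":0},{"x":0.004,"y":-0.0015,"z":-0.012,"rx":0,"ry":0,"rz":0,"claw":0},{"x":0.004,"y":-0.0015,"z":-0.012,"rx":0,"ry":0,"rz":0,"claw":0},{"x":0.004,"y":-0.0015,"z":-0.012,"rx":0,"ry":0,"rz":0,"claw":0}]'
python3 -c "
from h import *
n=np.array([-.324,.1122,.9394]);D=np.array([.5321,.1961,.0645]);F=[]
c=capture('scene');im=c['color'][100:220,330:470,::-1];im=cv2.resize(im,None,fx=5,fy=5,interpolation=cv2.INTER_CUBIC);cv2.imwrite('pics/s7.png',(255*(im.clip(0,255)/255.)**.6).astype('uint8'))
for i in range(4):
    s=sense();F.append(np.array(s['wrist_force'])@n);capture('wrist')
R=np.array(s['ee_rot']);tip=s['tcp_pos']+R[:,2]*.095
print('tip-D',tip-D,'along n',(tip-D)@n,'F.n',F)
"
```

```text
time_s: 20.95
tcp_pos: [0.5048, 0.2071, 0.1469]
ee_rot: [[-0.623, -0.713, 0.323], [-0.773, 0.624, -0.112], [-0.122, -0.32, -0.94]]
wrist_force: [-3.9, -0.4, 3.7]
gripper_width: 0.254
gripper_force: 30.0
tip-D [ 0.0034  0.0003 -0.0069] along n -0.007578735748962534 F.n [np.float64(4.298220420167839), np.float64(4.510864207061762), np.float64(3.057921026195895), np.float64(3.3390413950654128)]
```

View pics/s7.png

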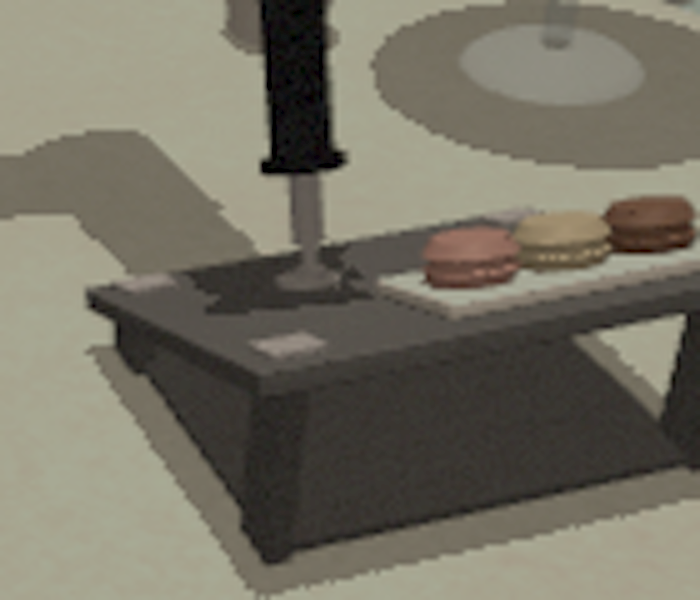

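The tip's foot sits in the middle of the disc at (308,277). The net force of about 4.8 N matches a half pushed-in tip, so I hand it in.

```bash
python3 -c "
from station import *
print(finish_job())"
```

```text
the job is handed in; nothing more can be done
None
```

I turned the knob to its stop and it sprang back. The gripper is holding the probe square on the check disc at about 4.8 N, tip about half in. I handed the job in at about 21 s and got no verdict back; the jar and cutter were not touched.

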